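Find the pushbutton that still snaps and fit it in the console

ROBOT

A 6-joint arm with a two-finger parallel gripper is mounted at the origin on the work surface. World frame = base frame: x ahead of the robot, y to its left, z up, the work surface at z = 0. Lengths are in m, angles in rad, forces in N, time in s.
With the tool pointing down it reaches from about 0.35 to 0.875 m from the base axis. Payload 15.5 kg.
Tool frame: the origin (TCP) lies at the very end of the fingers, on their centre line; the grasp point (between the pads) lies 19 mm behind it (r.grip_depth is the distance from the TCP to the grasp point, in m); z points along the fingers, y is the line along which they close (so a half turn about z gives the same grasp; the last joint's range is limited). The gripper opens to 85 mm and grips with 20 to 120 N. Pads are 22 mm wide; open, the fingers measure 114 mm over their backs; the gripper's body (76 mm by 85 mm) begins 54 mm behind the grasp point. The pads swing forward as they close: fully open they stand 13 mm farther back than shut.
Start: joints at [-1.214, 0.494, 1.345, -0, 1.302, -0.096], TCP at [0.273, -0.562, 0.21] pointing down, gripper open.
Joint ranges: [-2.91, 2.91], [-0.82, 2.16], [0.22, 2.67], [-1.22, 4.37], [0.12, 2.79], [-3.08, 3.08]. Speed limits (rad/s): [1.89, 1.89, 2.57, 3.01, 3.01, 3.01].

INTERFACE

Orientations are given as a unit quaternion [x, y, z, w].
In Python, from cell import r gives the robot as it stands.
- The arm moves only by the tool carry_out, never from a script. Its arguments are lists of equal length, an entry for each row: "claw": the finger opening in mm, from 0 to 85.4; "delta_pos": the shift along the tool's x, y, z in mm, a list of three; "turn": the turn about the tool's z in degrees. A call has exactly 8 rows; each row shifts and turns the commanded pose from where the row before left it, along the tool's axes as they then stand; what a row does not reach is not made up. A row lasts 1/8 s, in which the tool goes at most 62.5 mm and 10.7 degrees, less where a joint would pass 70% of its speed; a pose out of reach is approached as far as the arm can. A call with a gripper value outside its range is refused whole. The fingers move at their own pace and stop on an object; "newtons" is the grip in N (left out, the last holds). Time passes only in rows, so rows that do not move let the fingers close, or fill a call up. It gives the time, the measured TCP pose, the force, the opening and the grip force at its end, in the units of the state.
- r.observe(): the state, without advancing time (a new reading comes with each control period).
- r.read_camera(name): name is "scene" or "top" or "wrist"; returns the picture (480x640x3 uint8, blue, green, red); there is no depth.
- r.camera_info(name): a dict with "fx", "fy", "cx", "cy" (pixels), "dist_coeffs" ([k1, k2, p1, p2, k3] as OpenCV has them; the pictures are not rectified), "T" (4x4, takes a point from camera to world coordinates); the wrist camera has in their place "hand_eye" (4x4, takes a point from camera to tool coordinates, whose origin is the TCP and whose axes are the flange's). Camera axes: x right, y down, z forward; pixel columns grow to the right and rows downward; lengths in m; the calibration is good to about 2 mm. A picture is of the moment at which its call begins: read the wrist's pose just before it. camera_info takes no time and is no camera call.
- r.job_done(): hands the job in; it is judged then, once.
The state is a dict: "clock": time; "qpos": joint angles; "qvel": joint speeds; "effort": joint torques, N m; "ee_pos": TCP position; "ee_rot": TCP orientation; "wrist_force": force on the tool from outside, world axes, zero at the start; "wrist_torque": the same for the moment, N m; "finger_gap": opening from 0.0 (shut) to 1.0 (fully open); "grip_force": force on a finger pad.
Only numpy, scipy, OpenCV 4.12 (cv2) and the standard library are available. Lean on these libraries where they do the work, as an engineer would, in place of code of your own. Each camera call takes 0.05 s, during which the arm holds its last target. There are 200 camera calls.

TASK

Three identical pushbutton switches stand on the table, and only one is sound: press their keys gently and slowly to find the one that breaks over with a snap, and reject those that stay soft. Fit the sound switch upright and fully home in the empty bay of the console, then press its key there once more until it snaps through, and let go. Leave the soft switches and everything else on the table where they are, and never force a key hard against its end stop.

Things in the scene. Friction and masses are not known exactly. Their poses are not given: they have to be found in the camera images.
- switch_1_mid (a point): one of three identical loose switches standing on the table, 0.12 kg: ivory square housing 40 x 40 x 44 mm high, on top a round black key 24 mm across, its top 57 mm above the foot. This point: centre of the housing, 22 mm above its foot, 35 mm below the top of the unpressed key; z up, x and y square to the sides. Grip across any two opposite sides; the lowest 12 mm go into the bay.
- key_1 (a joint): how far switch 1's key is pressed, m: 0 up, 0.007 at the hard end stop; springs back. Sound: resistance peaks at 5 to 6 N near 0.0022, breaks over, falls to about 2 N near 0.0055, then the stop. Soft: resistance never falls, reaching 7 to 8 N at the stop. Exactly one of the three is sound, it may be any, and only the feel of the key tells.
- switch_2_mid (a point): one of three identical loose switches standing on the table, 0.12 kg: ivory square housing 40 x 40 x 44 mm high, on top a round black key 24 mm across, its top 57 mm above the foot. This point: centre of the housing, 22 mm above its foot, 35 mm below the top of the unpressed key; z up, x and y square to the sides. Grip across any two opposite sides; the lowest 12 mm go into the bay.
- key_2 (a joint): how far switch 2's key is pressed, m: 0 up, 0.007 at the hard end stop; springs back. Sound: resistance peaks at 5 to 6 N near 0.0022, breaks over, falls to about 2 N near 0.0055, then the stop. Soft: resistance never falls, reaching 7 to 8 N at the stop. Exactly one of the three is sound, it may be any, and only the feel of the key tells.
- switch_3_mid (a point): one of three identical loose switches standing on the table, 0.12 kg: ivory square housing 40 x 40 x 44 mm high, on top a round black key 24 mm across, its top 57 mm above the foot. This point: centre of the housing, 22 mm above its foot, 35 mm below the top of the unpressed key; z up, x and y square to the sides. Grip across any two opposite sides; the lowest 12 mm go into the bay.
- key_3 (a joint): how far switch 3's key is pressed, m: 0 up, 0.007 at the hard end stop; springs back. Sound: resistance peaks at 5 to 6 N near 0.0022, breaks over, falls to about 2 N near 0.0055, then the stop. Soft: resistance never falls, reaching 7 to 8 N at the stop. Exactly one of the three is sound, it may be any, and only the feel of the key tells.
- bay (a point): floor centre of the empty bay in the console, a grey panel 140 x 220 x 30 mm high fixed to the table. Bay 44 x 44 mm, 12 mm deep, 2 mm chamfer; floor 18 mm, mouth 30 mm above the table. x, y square to its sides (console is turned), z up. A switch fully home has its housing's centre 22 mm above this point; any quarter turn fits. Nearest raised part on the panel is 81 mm off along +y.
- lens_ring: loose bystander: thin steel lens ring lying flat, 38 mm across, 6 mm high, among the switches; origin at its underside centre
- lens_disc: loose bystander: flat grey lens disc, 40 mm across, 8 mm high, lying near the switches; origin at its underside centre
- spray: loose bystander: small upright spray bottle, 32 mm across, 85 mm high; origin at its underside centre
- driver: loose bystander: black-handled screwdriver lying down, 160 mm long
There are look-alikes about, which are no part of the job. What is shaped like the part that bears switch_1_mid but purple is not meant. What is shaped like the part that bears switch_3_mid but brown or purple is not meant.

How it is judged:
On the way, in this order (a step that is already met when the one before it is completed fails the run):
1. a switch sits upright and fully home in the bay (((horizontal distance between switch_1_mid and bay below 0.005 m and z of switch_1_mid in the frame of bay between 0.018 and 0.0245 m and angle between switch_1_mid's own z axis and vertical below 0.08 rad) or (horizontal distance between switch_2_mid and bay below 0.005 m and z of switch_2_mid in the frame of bay between 0.018 and 0.0245 m and angle between switch_2_mid's own z axis and vertical below 0.08 rad) or (horizontal distance between switch_3_mid and bay below 0.005 m and z of switch_3_mid in the frame of bay between 0.018 and 0.0245 m and angle between switch_3_mid's own z axis and vertical below 0.08 rad))), for 0.2 s.
2. in the bay, its key is pressed through its snap: more than 3.5 mm down with the push still on (over 0.3 N) but fallen below 3.8 N, which a soft key never shows (((horizontal distance between switch_1_mid and bay below 0.005 m and z of switch_1_mid in the frame of bay between 0.018 and 0.0245 m and angle between switch_1_mid's own z axis and vertical below 0.08 rad and value of joint key_1 above 0.0035 m and contact force between the fingers and anything else between 0.3 and 3.8 N) or (horizontal distance between switch_2_mid and bay below 0.005 m and z of switch_2_mid in the frame of bay between 0.018 and 0.0245 m and angle between switch_2_mid's own z axis and vertical below 0.08 rad and value of joint key_2 above 0.0035 m and contact force between the fingers and anything else between 0.3 and 3.8 N) or (horizontal distance between switch_3_mid and bay below 0.005 m and z of switch_3_mid in the frame of bay between 0.018 and 0.0245 m and angle between switch_3_mid's own z axis and vertical below 0.08 rad and value of joint key_3 above 0.0035 m and contact force between the fingers and anything else between 0.3 and 3.8 N))), for 0.1 s.
At the end, for the whole second after the job is handed in: The sound switch stands in the bay, within 5 mm of its centre, its foot within 2.5 mm of the floor and upright within 0.08 rad; the other two stand upright within 30 mm of where they stood; all keys are up again (within 1.5 mm) (((horizontal distance between switch_1_mid and bay below 0.005 m and z of switch_1_mid in the frame of bay between 0.018 and 0.0245 m and angle between switch_1_mid's own z axis and vertical below 0.08 rad) or (horizontal distance between switch_2_mid and bay below 0.005 m and z of switch_2_mid in the frame of bay between 0.018 and 0.0245 m and angle between switch_2_mid's own z axis and vertical below 0.08 rad) or (horizontal distance between switch_3_mid and bay below 0.005 m and z of switch_3_mid in the frame of bay between 0.018 and 0.0245 m and angle between switch_3_mid's own z axis and vertical below 0.08 rad)) and ((horizontal distance between switch_1_mid and bay below 0.005 m and z of switch_1_mid in the frame of bay between 0.018 and 0.0245 m and angle between switch_1_mid's own z axis and vertical below 0.08 rad) or (distance of switch_1_mid from where it was at the start of the episode below 0.03 m and angle between switch_1_mid's own z axis and vertical below 0.1 rad)) and ((horizontal distance between switch_2_mid and bay below 0.005 m and z of switch_2_mid in the frame of bay between 0.018 and 0.0245 m and angle between switch_2_mid's own z axis and vertical below 0.08 rad) or (distance of switch_2_mid from where it was at the start of the episode below 0.03 m and angle between switch_2_mid's own z axis and vertical below 0.1 rad)) and ((horizontal distance between switch_3_mid and bay below 0.005 m and z of switch_3_mid in the frame of bay between 0.018 and 0.0245 m and angle between switch_3_mid's own z axis and vertical below 0.08 rad) or (distance of switch_3_mid from where it was at the start of the episode below 0.03 m and angle between switch_3_mid's own z axis and vertical below 0.1 rad)) and value of joint each of key_1, key_2, key_3 below 0.0015 m); the robot touches nothing.
It fails at once if a key is pushed with more than 14 N ((value of joint key_1 above 0.0015 m and contact force between the fingers and anything else above 14 N) or (value of joint key_2 above 0.0015 m and contact force between the fingers and anything else above 14 N) or (value of joint key_3 above 0.0015 m and contact force between the fingers and anything else above 14 N)).
It fails at once if a bystander is shifted by more than 30 mm (distance of any of lens_ring, lens_disc, spray, driver from where it was at the start of the episode above 0.03 m).
It also fails if it takes over 72 s, if anything falls off the work surface, if the arm or the gripper's body presses on something with over 40 N, if the wrist force passes 120 N, or if a joint passes its speed limit or range.

## Working session

There is one attempt and no reset: what is moved stays moved. The work goes in short steps, Python scripts to look and compute and a tool call to move; the robot and the scene stay as the last step left them, time stands still between calls to the robot, and variables do not carry over. Pictures are saved under pics/ and viewed, at most 10 in all, crops included, and the job is handed in when it is done.

Besides the shell and the picture viewer there is one more tool, called after "Request:" by a JSON object that holds its "fn" and its "kwargs". carry_out: Moves the arm, as the interface text tells. Its arguments: {"type":"object","properties":{"claw":{"type":"array"},"delta_pos":{"type":"array"},"turn":{"type":"array"},"newtons":{"type":"number"}},"required":["claw","delta_pos","turn"]}

```bash
mkdir -p pics; ls
python3 - <<'E'
from cell import r
import cv2
print(r.observe())
for n in ("top","scene"):
    cv2.imwrite(f"pics/{n}0.png",r.read_camera(n)); print(n,r.camera_info(n))
print(r.camera_info("wrist"))
E
```

```text
pics
{'clock': 0.0, 'qpos': array([-1.21353060e+00,  4.94194085e-01,  1.34614521e+00, -8.00233999e-06,
        1.30250815e+00, -9.55195379e-02]), 'qvel': array([ 0.00081166, -0.0017254 ,  0.00012607,  0.0011298 ,  0.00077891,
       -0.00013295]), 'effort': array([-1.10510809e-03, -8.82160091e+01, -3.83869314e+01, -1.60379259e-04,
        1.00335773e-02, -2.59087676e-05]), 'ee_pos': array([ 0.27326962, -0.56165103,  0.20928873]), 'ee_rot': array([ 9.74482026e-01,  2.24464667e-01, -8.56993802e-05, -6.21526843e-04]), 'wrist_force': array([ 0.73024151,  0.9837188 , -0.3197376 ]), 'wrist_torque': array([ 0.01556553,  0.03701133, -0.04471161]), 'grip_force': 0.0, 'finger_gap': 0.9989853436145663}
top {'fx': 519.0530468795903, 'fy': 519.0530468795903, 'cx': 324.3398965183651, 'cy': 236.8700214889973, 'dist_coeffs': array([-0.00933753,  0.        ,  0.        ,  0.        ,  0.        ]), 'T': array([[ 0.02352272, -0.99752249,  0.06629904,  0.50031248],
       [-0.99953037, -0.02216359,  0.02116157, -0.10083744],
       [-0.01963972, -0.06676568, -0.99757537,  1.09559669],
       [ 0.      
[... 339 characters left out ...]
889, -0.07375972, -0.02836708],
       [ 0.00829294, -0.76855484, -0.63973016,  0.67868467],
       [ 0.        ,  0.        ,  0.        ,  1.        ]])}
{'fx': 334.2195288280953, 'fy': 334.2195288280953, 'cx': 324.6551224966517, 'cy': 238.32606897834071, 'dist_coeffs': array([-0.03242692,  0.        ,  0.        ,  0.        ,  0.        ]), 'hand_eye': array([[ 8.73083586e-04, -9.63950961e-01, -2.66078528e-01,
         6.82051839e-02],
       [ 9.99999618e-01,  8.33557462e-04,  2.61481966e-04,
        -7.84993431e-04],
       [-3.02640493e-05, -2.66078655e-01,  9.63951321e-01,
        -1.64549459e-01],
       [ 0.00000000e+00,  0.00000000e+00,  0.00000000e+00,
         1.00000000e+00]])}
```

View pics/top0.png

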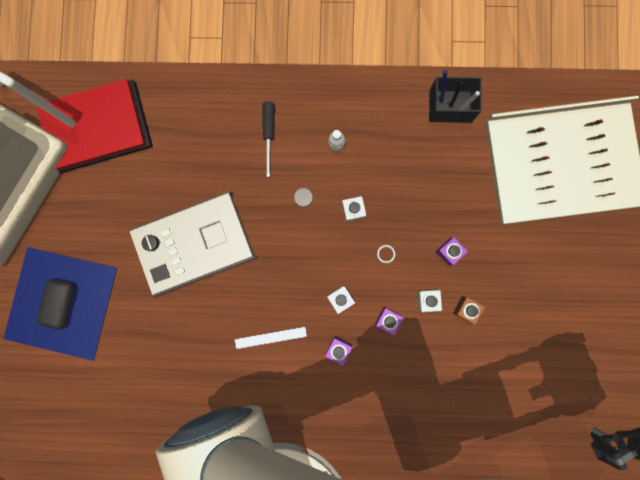

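View pics/scene0.png

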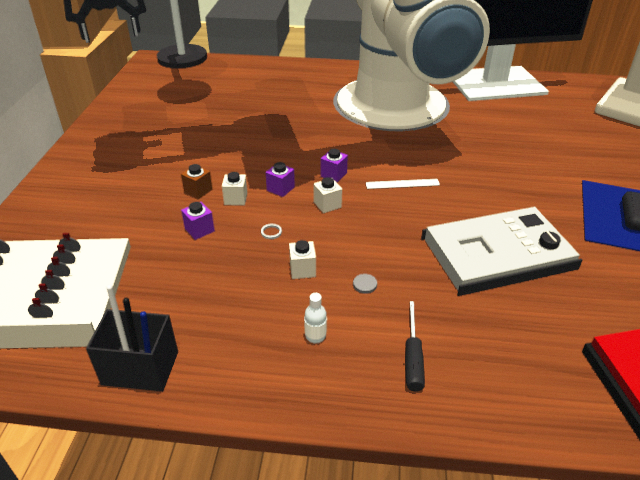

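The top view shows ivory switches at about (354,208), (341,300) and (431,301), with the bay at about (214,235). Next I'll enlarge those areas.

```bash
cat > h.py <<'E'
import numpy as np, cv2
from scipy.spatial.transform import Rotation as R
from cell import r
def w(name,uv,z,T=None):
    c=r.camera_info(name); K=np.array([[c['fx'],0,c['cx']],[0,c['fy'],c['cy']],[0,0,1]])
    T=c['T'] if T is None else T
    p=cv2.undistortPoints(np.array(uv,float).reshape(-1,1,2),K,c['dist_coeffs'])[:,0]
    d=np.c_[p,np.ones(len(p))]@T[:3,:3].T; o=T[:3,3]
    return o+d*((z-o[2])/d[:,2])[:,None]
def wristT(s):
    T=np.eye(4);T[:3,:3]=R.from_quat(s['ee_rot']).as_matrix();T[:3,3]=s['ee_pos'];return T@r.camera_info('wrist')['hand_eye']
E
python3 - <<'E'
import cv2,numpy as np
im=cv2.imread('pics/top0.png')
def c(u,v):
    a=cv2.resize(im[v-25:v+25,u-33:u+33],None,fx=6,fy=6,interpolation=cv2.INTER_CUBIC); 
    return a
m=np.vstack([np.hstack([c(354,208),c(341,300)]),np.hstack([c(431,301),c(214,235)])])
cv2.imwrite('pics/crop.png',m);print(m.shape)
E
```

```text
(600, 792, 3)
```

View pics/crop.png

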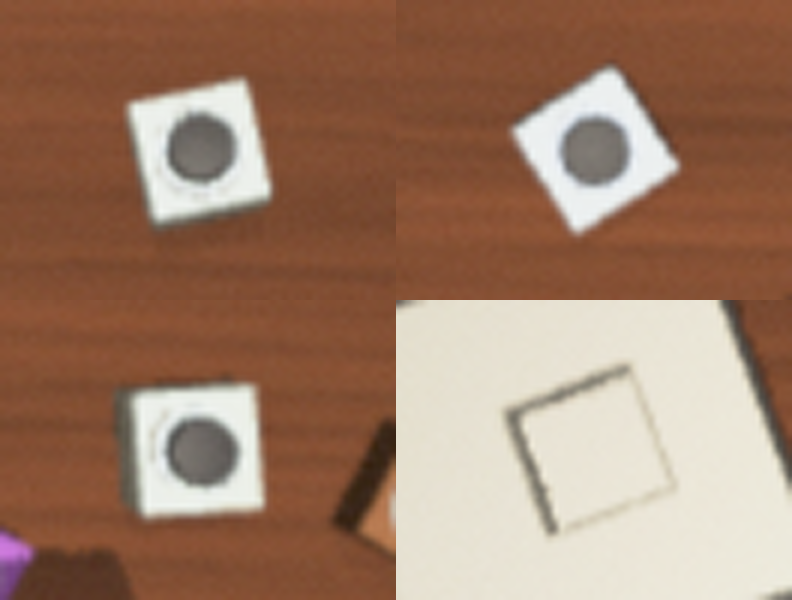

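In the crops, the key centres are (201,148), (199,151) and (202,152) in their own panels. The bay mouth corners are at (109,110), (233,66), (281,188) and (156,234).

Run:
```python
from h import *
f=lambda o,P:(np.array(P,float)+.5)/6-.5+np.array(o)
D={'A':((321,183),(201,148),[(128,102),(245,79),(271,197),(155,224)],.044),
'B':((308,275),(199,151),[(116,128),(216,66),(284,167),(181,235)],.044),
'C':((398,276),(202,152),[(130,86),(255,84),(264,208),(143,217)],.044),
'bay':((181,210),None,[(109,110),(233,66),(281,188),(156,234)],.03)}
for k,(o,c,q,z) in D.items():
    P=w('top',f(o,q),z)[:,:2]; 
    e=[P[1]-P[0],P[2]-P[1],P[3]-P[2],P[0]-P[3]]
    print(k,'mid',P.mean(0).round(4),'len',[round(np.linalg.norm(x),4) for x in e],'ang',[round(np.degrees(np.arctan2(x[1],x[0]))%90,1) for x in e], 'key',None if c is None else w('top',f(o,[c]),.057).round(4))
s=r.observe(); M=R.from_quat(s['ee_rot']).as_matrix(); print(M.round(3))
print('ring etc',w('top',[(386,254),(303,197),(337,139),(390,321),(454,251)],.02).round(3))
```

```text
A mid [ 0.6312 -0.1373] len [np.float64(0.0405), np.float64(0.0412), np.float64(0.0404), np.float64(0.0426)] ang [np.float64(12.4), np.float64(13.4), np.float64(14.4), np.float64(13.6)] key [[ 0.6304 -0.1372  0.057 ]]
B mid [ 0.4448 -0.1146] len [np.float64(0.0395), np.float64(0.0407), np.float64(0.0413), np.float64(0.0418)] ang [np.float64(33.0), np.float64(35.3), np.float64(34.6), np.float64(32.8)] key [[ 0.4448 -0.1144  0.057 ]]
C mid [ 0.4472 -0.2948] len [np.float64(0.0418), np.float64(0.0413), np.float64(0.0405), np.float64(0.0438)] ang [np.float64(2.3), np.float64(4.7), np.float64(5.6), np.float64(6.4)] key [[ 0.4468 -0.2937  0.057 ]]
bay mid [0.571  0.1521] len [np.float64(0.0454), np.float64(0.0456), np.float64(0.0458), np.float64(0.0461)] ang [np.float64(20.9), np.float64(23.5), np.float64(21.5), np.float64(23.0)] key None
[[ 0.899  0.437 -0.   ]
 [ 0.437 -0.899  0.001]
 [ 0.    -0.001 -1.   ]]
ring etc [[ 0.539 -0.206  0.02 ]
 [ 0.654 -0.031  0.02 ]
 [ 0.779 -0.1    0.02 ]
 [ 0.402 -0.217  0.02 ]
 [ 0.549 -0.346  0.02 ]]
```

Request:
{"fn": "carry_out", "kwargs": {"claw": [0,0,0,0,0,0,0,0], "delta_pos": [[45.6,-27.5,20],[45.6,-27.5,20],[45.6,-27.5,20],[45.6,-27.5,20],[45.6,-27.5,20],[45.6,-27.5,20],[0,0,0],[0,0,0]], "turn": [0,0,0,0,0,0,0,0], "newtons": 30}}

```text
clock: 1.1
ee_pos: [0.4473, -0.2941, 0.0898]
ee_rot: [0.974, 0.225, -0.0, -0.0]
wrist_force: [-0.5, -0.7, 1.3]
finger_gap: -0.0
grip_force: 0.0
```

Request:
{"fn": "carry_out", "kwargs": {"claw": [0,0,0,0,0,0,0,0], "delta_pos": [[0,0,25],[0,0,4],[0,0,2],[0,0,1],[0,0,1],[0,0,1],[0,0,0.8],[0,0,0]], "turn": [0,0,0,0,0,0,0,0]}}

```text
clock: 2.1
ee_pos: [0.4473, -0.2939, 0.055]
ee_rot: [0.974, 0.225, -0.0, -0.0]
wrist_force: [-0.7, 0.6, 0.8]
finger_gap: -0.001
grip_force: 0.0
```

Run:
```python
from h import *
for i in range(3):
    print(r.observe()['ee_pos'].round(4),r.observe()['wrist_force'].round(2)); 
cv2.imwrite('pics/w1.png',r.read_camera('wrist'))
print(r.observe()['wrist_force'].round(2))
```

```text
[ 0.4473 -0.2939  0.055 ] [-0.67  0.61  0.8 ]
[ 0.4473 -0.2939  0.055 ] [-0.67  0.61  0.8 ]
[ 0.4473 -0.2939  0.055 ] [-0.67  0.61  0.8 ]
[ 0.28 -0.6   1.3 ]
```

View pics/w1.png

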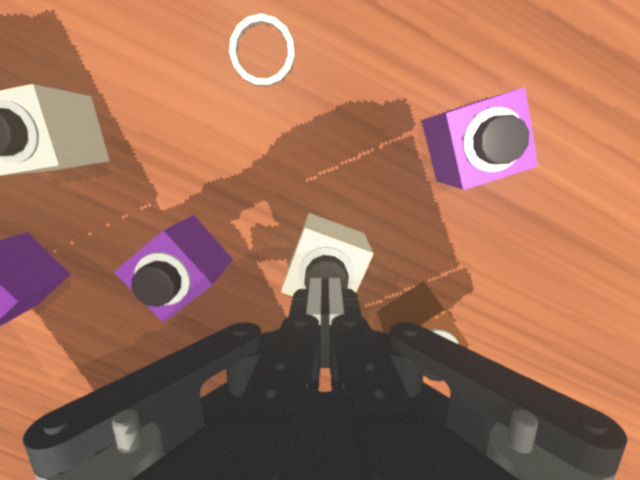

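The wrist view shows the fingertips centred on the key, at about (325,275). There is no clear contact force yet, so I'll keep going down slowly.

Request:
{"fn": "carry_out", "kwargs": {"claw": [0,0,0,0,0,0,0,0], "delta_pos": [[0,0,0.3],[0,0,0.3],[0,0,0.3],[0,0,0.3],[0,0,0.3],[0,0,0],[0,0,0],[0,0,0]], "turn": [0,0,0,0,0,0,0,0]}}

```text
clock: 3.15
ee_pos: [0.4473, -0.294, 0.0536]
ee_rot: [0.974, 0.224, 0.0, 0.0]
wrist_force: [0.2, -0.2, -0.6]
finger_gap: -0.0
grip_force: 0.0
```

Request:
{"fn": "carry_out", "kwargs": {"claw": [0,0,0,0,0,0,0,0], "delta_pos": [[0,0,0.3],[0,0,0.3],[0,0,0.2],[0,0,0],[0,0,0],[0,0,0],[0,0,0],[0,0,0]], "turn": [0,0,0,0,0,0,0,0]}}

```text
clock: 4.15
ee_pos: [0.4473, -0.294, 0.0528]
ee_rot: [0.974, 0.224, 0.0, 0.0]
wrist_force: [-0.4, 0.2, 0.3]
finger_gap: -0.003
grip_force: 0.0
```

Request:
{"fn": "carry_out", "kwargs": {"claw": [0,0,0,0,0,0,0,0], "delta_pos": [[0,0,0.3],[0,0,0.3],[0,0,0.3],[0,0,0.2],[0,0,0],[0,0,0],[0,0,0],[0,0,0]], "turn": [0,0,0,0,0,0,0,0]}}

```text
clock: 5.15
ee_pos: [0.4473, -0.294, 0.0517]
ee_rot: [0.974, 0.224, 0.0, 0.0]
wrist_force: [-0.3, -0.3, -0.2]
finger_gap: 0.004
grip_force: 0.0
```

Run:
```python
from h import *
for i in range(3):
    print(r.observe()['wrist_force'].round(2)); im=r.read_camera('wrist')
cv2.imwrite('pics/w2.png',cv2.resize(im[200:300,250:400],None,fx=5,fy=5,interpolation=cv2.INTER_CUBIC))
```

```text
[-0.29 -0.25 -0.23]
[-0.49  0.65  0.7 ]
[-0.01 -0.11  0.04]
```

View pics/w2.png

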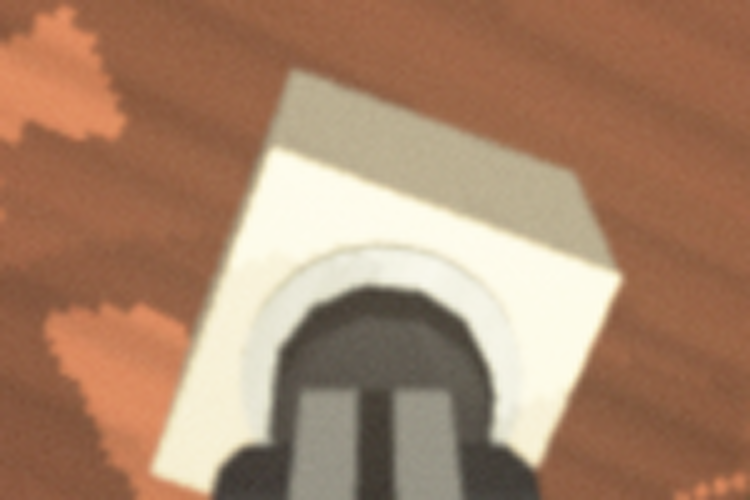

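The crop shows both fingertips over the key, which does not look clearly depressed. I'll continue in 1 mm steps.

Request:
{"fn": "carry_out", "kwargs": {"claw": [0,0,0,0,0,0,0,0], "delta_pos": [[0,0,0.3],[0,0,0.3],[0,0,0.3],[0,0,0.3],[0,0,0],[0,0,0],[0,0,0],[0,0,0]], "turn": [0,0,0,0,0,0,0,0]}}

```text
clock: 6.3
ee_pos: [0.4473, -0.294, 0.0505]
ee_rot: [0.974, 0.224, 0.0, 0.0]
wrist_force: [0.1, 0.6, -0.0]
finger_gap: -0.0
grip_force: 0.0
```

Request:
{"fn": "carry_out", "kwargs": {"claw": [0,0,0,0,0,0,0,0], "delta_pos": [[0,0,0.3],[0,0,0.3],[0,0,0.3],[0,0,0.3],[0,0,0],[0,0,0],[0,0,0],[0,0,0]], "turn": [0,0,0,0,0,0,0,0]}}

```text
clock: 7.3
ee_pos: [0.4473, -0.2939, 0.0493]
ee_rot: [0.974, 0.224, -0.0, -0.0]
wrist_force: [0.4, -0.4, -0.0]
finger_gap: -0.003
grip_force: 0.0
```

Request:
{"fn": "carry_out", "kwargs": {"claw": [0,0,0,0,0,0,0,0], "delta_pos": [[0,0,0.4],[0,0,0.4],[0,0,0.4],[0,0,0.3],[0,0,0],[0,0,0],[0,0,0],[0,0,0]], "turn": [0,0,0,0,0,0,0,0]}}

```text
clock: 8.3
ee_pos: [0.4473, -0.294, 0.0478]
ee_rot: [0.974, 0.224, -0.0, -0.0]
wrist_force: [0.1, 0.4, -0.6]
finger_gap: 0.003
grip_force: 0.0
```

Run:
```python
from h import *
im=r.read_camera('wrist');s=r.read_camera('scene')
a=cv2.resize(im[220:300,270:380],(550,400),interpolation=cv2.INTER_CUBIC)
b=cv2.resize(s[140:220,180:290],(550,400),interpolation=cv2.INTER_CUBIC)
cv2.imwrite('pics/w3.png',cv2.resize(np.hstack([a,b]),(800,290)))
print(r.observe()['wrist_force'])
```

```text
[-0.06588208  0.89593287 -0.08100084]
```

View pics/w3.png

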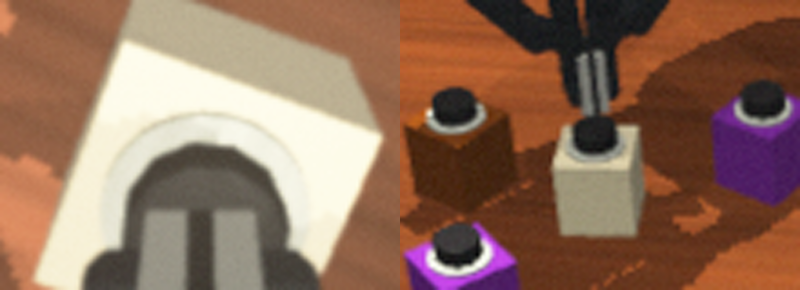

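Run:
```python
from h import *
s=r.observe(); p=s['ee_pos']
def proj(n,P,T):
    c=r.camera_info(n);K=np.array([[c['fx'],0,c['cx']],[0,c['fy'],c['cy']],[0,0,1]]);I=np.linalg.inv(T)
    return cv2.projectPoints(np.array(P,float),cv2.Rodrigues(I[:3,:3])[0],I[:3,3],K,c['dist_coeffs'])[0][:,0]
P=[p,p+[0,0,.008],[.4470,-.2942,.057],[.459,-.2942,.057],[.435,-.2942,.057],[.4470,-.2942,.050]]
a=proj('scene',P,r.camera_info('scene')['T']); b=proj('wrist',P,wristT(s))
print((b-[270,220])*[400/110,290/80]); print((a-[180,140])*[400/110,290/80]+[400,0])
```

```text
[[203.69287317 216.89533953]
 [203.91998402 238.97968995]
 [204.73993814 244.86458435]
 [243.54797704 171.76908898]
 [167.27543825 315.37478907]
 [204.50738822 225.09073208]]
[[598.03607845 143.00787191]
 [596.60346442 130.38549768]
 [596.02719424 128.13797408]
 [590.76258821 141.10168768]
 [601.20560654 115.39022014]
 [597.28415506 139.20315998]]
```

Run:
```python
from h import *
s=r.read_camera('scene')
b=cv2.resize(s[130:205,200:275],(750,750),interpolation=cv2.INTER_CUBIC)[:600]
b=np.clip(b.astype(float)*1.8+20,0,255)
cv2.imwrite('pics/s4.png',b)
```

```text
[ WARN:0@0.666] global loadsave.cpp:1063 imwrite_ Unsupported depth image for selected encoder is fallbacked to CV_8U.
```

View pics/s4.png

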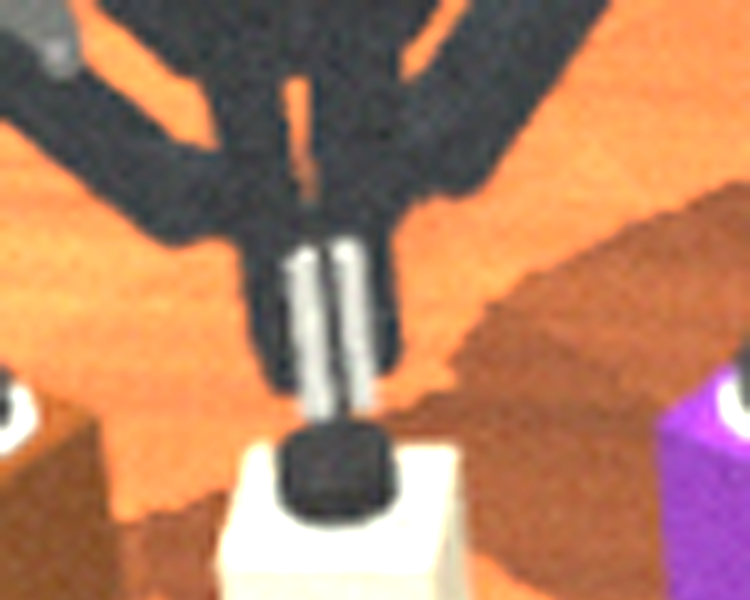

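Run:
```python
from h import *
s=r.observe(); Tw=wristT(s); Ts=r.camera_info('scene')['T']
def tri(a,b):
    oa,ob=Tw[:3,3],Ts[:3,3]; da=w('wrist',[a],0,Tw)[0]-oa; db=w('scene',[b],0)[0]-ob
    l,*_=np.linalg.lstsq(np.c_[da,-db],ob-oa,rcond=None); p=oa+l[0]*da;q=ob+l[1]*db
    return ((p+q)/2).round(4),np.linalg.norm(p-q).round(4)
print(s['ee_pos'],s['wrist_force'])
print(tri((325.8,277.9),(233.5,171.5)),tri((325.5,291),(233.7,168)))
# housing top corners check: scene and wrist
print(w('wrist',[(250+270/5,200+148/5),(250+621/5,200+275/5)],.044,Tw))
print(w('scene',[(200+46,130+45)],.044))
```

```text
[ 0.44728101 -0.29397364  0.04779237] [ 0.66422105 -0.81749791 -0.25344983]
(array([ 0.4577, -0.2898,  0.0732]), np.float64(0.0022)) (array([ 0.4539, -0.2907,  0.0784]), np.float64(0.0006))
[[ 0.46603076 -0.27210853  0.044     ]
 [ 0.46977379 -0.31143415  0.044     ]]
[[ 0.42455231 -0.27674279  0.044     ]]
```

Request:
{"fn": "carry_out", "kwargs": {"claw": [0,0,0,0,0,0,0,0], "delta_pos": [[0,0,0.8],[0,0,0.8],[0,0,0.8],[0,0,0.8],[0,0,0.8],[0,0,0],[0,0,0],[0,0,0]], "turn": [0,0,0,0,0,0,0,0]}}

```text
clock: 9.45
ee_pos: [0.4473, -0.294, 0.0438]
ee_rot: [0.974, 0.224, 0.0, 0.0]
wrist_force: [-0.7, -0.3, 0.6]
finger_gap: -0.0
grip_force: 0.0
```

Request:
{"fn": "carry_out", "kwargs": {"claw": [0,0,0,0,0,0,0,0], "delta_pos": [[0,0,0.8],[0,0,0.8],[0,0,0.8],[0,0,0.8],[0,0,0.8],[0,0,0],[0,0,0],[0,0,0]], "turn": [0,0,0,0,0,0,0,0]}}

```text
clock: 10.45
ee_pos: [0.4473, -0.294, 0.0398]
ee_rot: [0.974, 0.224, -0.0, -0.0]
wrist_force: [-1.0, 0.0, 0.2]
finger_gap: -0.005
grip_force: 0.0
```

Run:
```python
from h import *
f=[]
for i in range(4): f.append(r.observe()['wrist_force'][2]); im=r.read_camera('wrist')
print(np.round(f,2))
s=r.read_camera('scene')
a=cv2.resize(im[220:300,280:370],(450,400),interpolation=cv2.INTER_CUBIC)
b=cv2.resize(s[145:205,200:252],(347,400),interpolation=cv2.INTER_CUBIC)
cv2.imwrite('pics/w5.png',np.clip(np.hstack([a,b])*1.6+20.,0,255).astype(np.uint8))
```

```text
[ 0.25  0.9  -0.43  0.23]
```

View pics/w5.png

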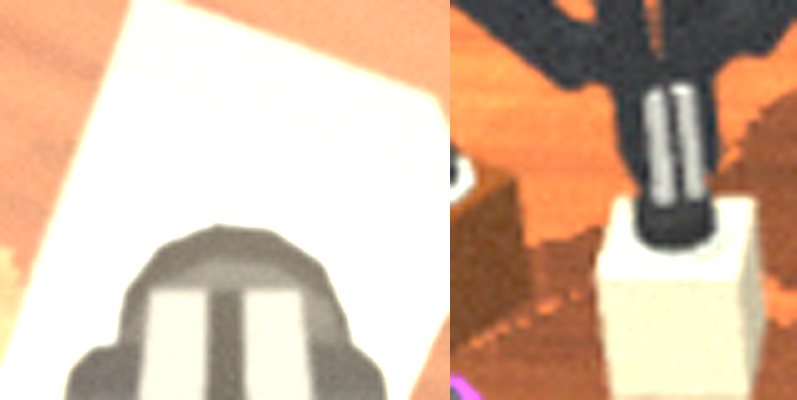

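The fingertips are now over the key top in both views and still about 8 mm above it. The visible tips sit roughly 25 mm behind the reported TCP, so I'll go on down with force checks.

Request:
{"fn": "carry_out", "kwargs": {"claw": [0,0,0,0,0,0,0,0], "delta_pos": [[0,0,0.8],[0,0,0.8],[0,0,0.8],[0,0,0.8],[0,0,0.8],[0,0,0],[0,0,0],[0,0,0]], "turn": [0,0,0,0,0,0,0,0]}}

```text
clock: 11.7
ee_pos: [0.4473, -0.294, 0.0358]
ee_rot: [0.974, 0.224, 0.0, 0.0]
wrist_force: [0.5, -0.5, 0.5]
finger_gap: -0.003
grip_force: 0.0
```

Request:
{"fn": "carry_out", "kwargs": {"claw": [0,0,0,0,0,0,0,0], "delta_pos": [[0,0,0.6],[0,0,0.6],[0,0,0.6],[0,0,0.6],[0,0,0.6],[0,0,0],[0,0,0],[0,0,0]], "turn": [0,0,0,0,0,0,0,0]}}

```text
clock: 12.7
ee_pos: [0.4473, -0.294, 0.0328]
ee_rot: [0.974, 0.224, 0.0, 0.0]
wrist_force: [-0.7, 0.5, 5.0]
finger_gap: 0.002
grip_force: 2.3
```

Request:
{"fn": "carry_out", "kwargs": {"claw": [0,0,0,0,0,0,0,0], "delta_pos": [[0,0,0.4],[0,0,0.4],[0,0,0.4],[0,0,0],[0,0,0],[0,0,0],[0,0,0],[0,0,0]], "turn": [0,0,0,0,0,0,0,0]}}

```text
clock: 13.7
ee_pos: [0.4473, -0.294, 0.0316]
ee_rot: [0.974, 0.224, 0.0, 0.0]
wrist_force: [0.6, 0.7, 5.8]
finger_gap: 0.002
grip_force: 2.6
```

Request:
{"fn": "carry_out", "kwargs": {"claw": [0,0,0,0,0,0,0,0], "delta_pos": [[0,0,0.4],[0,0,0.4],[0,0,0.4],[0,0,0],[0,0,0],[0,0,0],[0,0,0],[0,0,0]], "turn": [0,0,0,0,0,0,0,0]}}

```text
clock: 14.7
ee_pos: [0.4473, -0.294, 0.0304]
ee_rot: [0.974, 0.224, 0.0, 0.0]
wrist_force: [-0.3, -0.1, 6.2]
finger_gap: 0.002
grip_force: 2.9
```

Run:
```python
from h import *
f=[]
for i in range(4): f.append(r.observe()['wrist_force'][2]); im=r.read_camera('wrist')
print(np.round(f,2))
```

```text
[6.2  5.78 6.   5.22]
```

C pushes back with about 5, then 5.8, then 6 N, rising steadily without a drop, so it is soft. Next is B.

Request:
{"fn": "carry_out", "kwargs": {"claw": [0,0,0,0,0,0,0,0], "delta_pos": [[0,0,-35],[19,-40.7,0],[19,-40.7,0],[19,-40.7,0],[19,-40.7,0],[0,0,25],[0,0,4],[0,0,0]], "turn": [0,0,0,0,0,0,0,0]}}

```text
clock: 15.9
ee_pos: [0.4442, -0.1146, 0.0364]
ee_rot: [0.975, 0.224, -0.0, -0.0]
wrist_force: [0.2, -0.4, 0.0]
finger_gap: 0.007
grip_force: 0.0
```

Request:
{"fn": "carry_out", "kwargs": {"claw": [0,0,0,0,0,0,0,0], "delta_pos": [[0,0,0.6],[0,0,0.6],[0,0,0.6],[0,0,0.6],[0,0,0.6],[0,0,0.6],[0,0,0],[0,0,0]], "turn": [0,0,0,0,0,0,0,0]}}

```text
clock: 16.9
ee_pos: [0.4446, -0.1145, 0.0329]
ee_rot: [0.974, 0.224, 0.0, 0.0]
wrist_force: [0.7, -2.7, 5.5]
finger_gap: 0.001
grip_force: 2.6
```

Request:
{"fn": "carry_out", "kwargs": {"claw": [0,0,0,0,0,0,0,0], "delta_pos": [[0,0,0.4],[0,0,0.4],[0,0,0.4],[0,0,0.4],[0,0,0.4],[0,0,0],[0,0,0],[0,0,0]], "turn": [0,0,0,0,0,0,0,0]}}

```text
clock: 17.9
ee_pos: [0.4444, -0.1143, 0.0308]
ee_rot: [0.974, 0.224, -0.0, -0.0]
wrist_force: [1.4, -1.8, 2.2]
finger_gap: -0.002
grip_force: 1.4
```

B rises to 5.5 N and then falls to 2.2 N, so B is the sound one. I'll lift off, open the fingers, align the yaw with its sides (−8°) and look.

Request:
{"fn": "carry_out", "kwargs": {"claw": [0,0,65,65,65,65,65,65], "delta_pos": [[0,0,-30],[0,0,-40],[0,0,0],[0,0,0],[0,0,0],[0,0,0],[0,0,0],[0,0,0]], "turn": [0,0,-8,0,0,0,0,0]}}

```text
clock: 18.9
ee_pos: [0.4443, -0.1143, 0.1006]
ee_rot: [0.957, 0.292, -0.0, -0.0]
wrist_force: [-1.2, -0.8, -0.7]
finger_gap: 0.755
grip_force: 0.0
```

Run:
```python
from h import *
s=r.observe(); im=r.read_camera('wrist'); sc=r.read_camera('scene'); t=r.read_camera('top')
print(s['ee_pos'],s['finger_gap'])
np.savez('m.npz',T=wristT(s),p=s['ee_pos'],q=s['ee_rot'])
cv2.imwrite('pics/w6.png',im);cv2.imwrite('pics/s6.png',sc)
a=im[150:390,160:500]
a=cv2.resize(a,(595,420),interpolation=cv2.INTER_CUBIC)
b=cv2.resize(sc[115:220,280:380],(400,420),interpolation=cv2.INTER_CUBIC)
m=np.hstack([a,b]);print(m.shape)
m=cv2.resize(m,(800,int(420*800/995)))
cv2.imwrite('pics/c6.png',np.clip(m*1.3,0,255).astype(np.uint8))
```

```text
[ 0.44429855 -0.11425416  0.10063368] 0.755262858755167
(420, 995, 3)
```

View pics/c6.png

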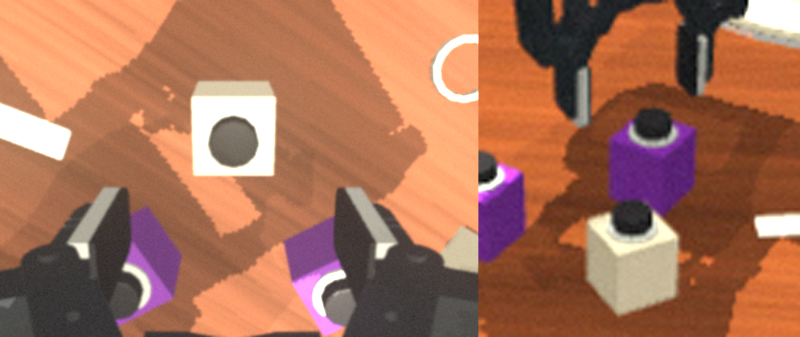

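Run:
```python
from h import *
m=np.load('m.npz'); Tw=m['T']; Ts=r.camera_info('scene')['T']; M=R.from_quat(m['q']).as_matrix()
W=lambda u,v:(160+(u+.5)/1.407-.5,150+(v+.5)/1.407-.5); S=lambda u,v:(280+(u-478.4)/3.216,115+v/3.216)
def tri(a,b):
    oa,ob=Tw[:3,3],Ts[:3,3]; da=w('wrist',[a],0,Tw)[0]-oa; db=w('scene',[b],0)[0]-ob
    l,*_=np.linalg.lstsq(np.c_[da,-db],ob-oa,rcond=None); p=oa+l[0]*da;q=ob+l[1]*db
    return M.T@((p+q)/2-m['p']),np.linalg.norm(p-q).round(4)
print(tri(W(352,188),S(583,123)),tri(W(113,188),S(697,93)))
P=w('wrist',[W(*c) for c in [(192,96),(275,96),(275,177),(192,177)]],.044,Tw)
print(P.round(4),P.mean(0)); e=[P[1]-P[0],P[2]-P[1],P[3]-P[2],P[0]-P[3]]
print([(round(np.linalg.norm(x),4),round(np.degrees(np.arctan2(x[1],x[0]))%90,1)) for x in e])
k=w('wrist',[W(233,141)],.057,Tw)[0];print('key',k)
print('tool frame d of mid, key',(M.T@(P.mean(0)-m['p'])).round(4),(M.T@(k-m['p'])).round(4), 'psi',np.degrees(np.arctan2(M[1,0],M[0,0])))
```

```text
(array([ 0.010764  ,  0.03687616, -0.03239093]), np.float64(0.0026)) (array([ 0.01091348, -0.03526471, -0.03227359]), np.float64(0.0034))
[[ 0.451  -0.0859  0.044 ]
 [ 0.4733 -0.1189  0.044 ]
 [ 0.4393 -0.1431  0.044 ]
 [ 0.416  -0.1084  0.044 ]] [ 0.44490987 -0.114074    0.044     ]
[(np.float64(0.0398), np.float64(34.0)), (np.float64(0.0416), np.float64(35.4)), (np.float64(0.0418), np.float64(34.0)), (np.float64(0.0416), np.float64(32.7))]
key [ 0.44664383 -0.11257467  0.057     ]
tool frame d of mid, key [0.0006 0.0002 0.0566] [ 0.0029 -0.0001  0.0436] psi 33.91836895111264
```

The switch is centred and aligned under the gripper to within about 1 mm. The tips lie about 32 mm behind the TCP when open and 22 mm when shut, so I'll aim for tips about 18 mm above the table.

Request:
{"fn": "carry_out", "kwargs": {"claw": [65,65,65,65,65,30,30,30], "delta_pos": [[0.6,0,50],[0,0,45],[0,0,8],[0,0,4],[0,0,2.5],[0,0,0],[0,0,0],[0,0,0]], "turn": [0,0,0,0,0,0,0,0], "newtons": 40}}

```text
clock: 20.05
ee_pos: [0.4454, -0.1142, -0.0078]
ee_rot: [0.956, 0.292, 0.001, 0.0]
wrist_force: [-0.7, 0.2, 10.8]
finger_gap: 0.467
grip_force: 39.3
```

Request:
{"fn": "carry_out", "kwargs": {"claw": [30,30,30,30,30,30,30,30], "delta_pos": [[0,0,-30],[0,0,-40],[36,-33.2,0],[36,-33.2,0],[36,-33.2,0],[36,-33.2,0],[36,-33.2,0],[0,0,0]], "turn": [0,0,0,0,0,0,0,10.5]}}

```text
clock: 21.05
ee_pos: [0.5023, 0.1272, 0.0619]
ee_rot: [0.979, 0.203, 0.001, -0.0]
wrist_force: [1.0, -0.7, -1.1]
finger_gap: 0.462
grip_force: 42.0
```

Request:
{"fn": "carry_out", "kwargs": {"claw": [30,30,30,30,30,30,30,30], "delta_pos": [[0,0,0],[0,0,0],[0,0,0],[0,0,0],[0,0,0],[0,0,0],[0,0,0],[0,0,0]], "turn": [1.2,0,0,0,0,0,0,0]}}

```text
clock: 22.05
ee_pos: [0.5015, 0.1242, 0.0613]
ee_rot: [0.981, 0.193, -0.0, 0.0]
wrist_force: [0.9, 0.3, -1.8]
finger_gap: 0.463
grip_force: 42.0
```

Run:
```python
from h import *
s=r.observe(); im=r.read_camera('wrist')
print(s['ee_pos'],s['finger_gap'],s['grip_force'],s['wrist_force'])
np.savez('m2.npz',T=wristT(s),p=s['ee_pos'],q=s['ee_rot'])
cv2.imwrite('pics/w7.png',im)
a=im[0:380,140:520]
a=cv2.resize(a,(600,600),interpolation=cv2.INTER_CUBIC); cv2.imwrite('pics/c7.png',a)
```

```text
[0.50149491 0.12423768 0.06125155] 0.463057746735369 41.95799946784973 [ 0.88950513  0.28426251 -1.82718188]
```

View pics/c7.png

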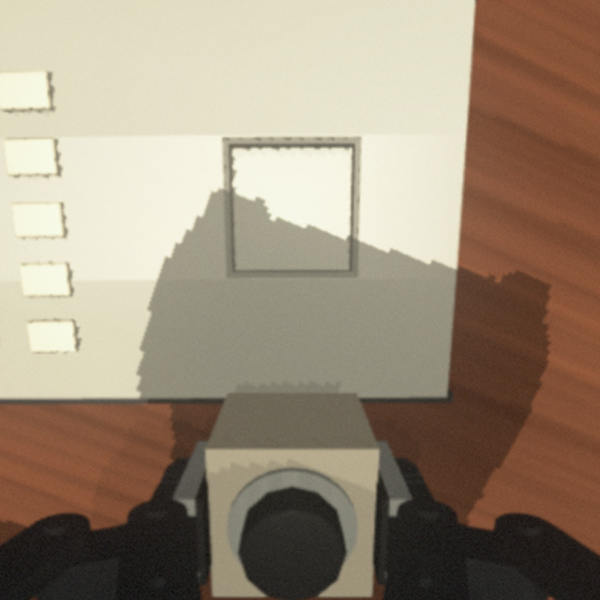

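The bay rim corners are at (222,138), (361,138), (357,277) and (227,277) in this crop. The held switch sits upright, with its top-face front edge from (205,449) to (379,449).

Run:
```python
from h import *
m=np.load('m2.npz'); Tw=m['T']; M=R.from_quat(m['q']).as_matrix(); p=m['p']
f=lambda L:(np.array(L,float)+.5)/1.579-.5+np.array([140,0])
B=w('wrist',f([(222,138),(361,138),(357,277),(227,277)]),.030,Tw)
e=np.diff(np.r_[B,B[:1]],axis=0); print('bay',B.mean(0).round(4),[(round(np.linalg.norm(x),4),round(np.degrees(np.arctan2(x[1],x[0]))%90,1)) for x in e])
for zt in (.111,.113,.115):
    t=w('wrist',f([(205,449),(379,449),(373,598),(211,598)]),zt,Tw); b=w('wrist',f([(228,393),(358,393)]),zt-.044,Tw)
    print(zt,'top tool',((t-p)@M).round(4)[:,:2].tolist(),'bot',((b-p)@M).round(4)[:,:2].tolist())
print('psi',np.degrees(np.arctan2(M[1,0],M[0,0])), 'bay in tool',((B.mean(0)-p)@M).round(4), M[:,2])
```

```text
bay [0.5712 0.1537 0.03  ] [(np.float64(0.0479), np.float64(22.3)), (np.float64(0.0474), np.float64(22.4)), (np.float64(0.0476), np.float64(22.3)), (np.float64(0.0474), np.float64(22.7))]
0.111 top tool [[0.0188, -0.0212], [0.0188, 0.0197], [-0.0226, 0.0201], [-0.0226, -0.0215]] bot [[0.0189, -0.0209], [0.019, 0.02]]
0.113 top tool [[0.0197, -0.0208], [0.0197, 0.0193], [-0.021, 0.0197], [-0.021, -0.0212]] bot [[0.0196, -0.0207], [0.0196, 0.0198]]
0.115 top tool [[0.0205, -0.0205], [0.0206, 0.019], [-0.0194, 0.0194], [-0.0194, -0.0208]] bot [[0.0202, -0.0204], [0.0202, 0.0195]]
psi 22.249999355140154 bay in tool [ 0.0757 -0.0009  0.0312] [-6.83707242e-05 -2.78895131e-05 -9.99999997e-01]
```

Request:
{"fn": "carry_out", "kwargs": {"claw": [30,30,30,30,30,30,30,30], "delta_pos": [[38,-0.3,0],[38,0,0],[0,0,0],[0,0,25],[0,0,8],[0,0,0],[0,0,0],[0,0,0]], "turn": [0,0,0,0,0,0,0,0]}}

```text
clock: 23.1
ee_pos: [0.5721, 0.1534, 0.0289]
ee_rot: [0.981, 0.193, 0.0, 0.0]
wrist_force: [-1.0, 0.3, -1.7]
finger_gap: 0.463
grip_force: 42.0
```

Request:
{"fn": "carry_out", "kwargs": {"claw": [30,30,30,30,30,30,30,30], "delta_pos": [[0,0,2],[0,0,2],[0,0,2],[0,0,1],[0,0,1],[0,0,1],[0,0,0],[0,0,0]], "turn": [0,0,0,0,0,0,0,0]}}

```text
clock: 24.1
ee_pos: [0.5718, 0.1533, 0.0193]
ee_rot: [0.981, 0.193, 0.0, -0.0]
wrist_force: [0.6, 0.8, -1.4]
finger_gap: 0.461
grip_force: 42.0
```

Request:
{"fn": "carry_out", "kwargs": {"claw": [30,30,30,30,30,30,30,30], "delta_pos": [[0,0,2],[0,0,2],[0,0,1.5],[0,0,1],[0,0,1],[0,0,0.5],[0,0,0],[0,0,0]], "turn": [0,0,0,0,0,0,0,0]}}

```text
clock: 25.1
ee_pos: [0.5718, 0.1533, 0.0113]
ee_rot: [0.981, 0.193, 0.0, -0.0]
wrist_force: [0.3, -0.4, -1.2]
finger_gap: 0.463
grip_force: 42.0
```

Request:
{"fn": "carry_out", "kwargs": {"claw": [30,30,30,30,30,30,30,30], "delta_pos": [[0,0,0.5],[0,0,0.5],[0,0,0.4],[0,0,0],[0,0,0],[0,0,0],[0,0,0],[0,0,0]], "turn": [0,0,0,0,0,0,0,0]}}

```text
clock: 26.1
ee_pos: [0.5717, 0.1533, 0.0102]
ee_rot: [0.981, 0.193, 0.0, 0.0]
wrist_force: [-2.5, -0.3, 6.0]
finger_gap: 0.46
grip_force: 43.0
```

Seated, with a 6 N reaction. Next I'll release, lift and shut the fingers.

Request:
{"fn": "carry_out", "kwargs": {"claw": [60,60,60,60,60,0,0,0], "delta_pos": [[0,0,0],[0,0,0],[0,0,0],[0,0,-30],[0,0,-40],[0,0,0],[0,0,0],[0,0,0]], "turn": [0,0,0,0,0,0,0,0], "newtons": 30}}

```text
clock: 27.1
ee_pos: [0.5711, 0.1532, 0.0789]
ee_rot: [0.981, 0.193, -0.001, -0.0]
wrist_force: [-0.9, -0.3, -0.3]
finger_gap: 0.063
grip_force: 0.0
```

Run:
```python
from h import *
s=r.observe(); im=r.read_camera('wrist'); Tw=wristT(s)
print(s['ee_pos'],s['finger_gap'],s['wrist_force'])
# ivory/top-face can't be told from panel easily: find the dark key
g=im.max(2); M=R.from_quat(s['ee_rot']).as_matrix()
I=np.linalg.inv(Tw); c=r.camera_info('wrist'); K=np.array([[c['fx'],0,c['cx']],[0,c['fy'],c['cy']],[0,0,1]])
P=[s['ee_pos']*[1,1,0]+[0,0,.075]]+[s['ee_pos']*[1,1,0]+M@[x,y,0]+[0,0,.062] for x,y in((.02,.02),(.02,-.02))]
print(cv2.projectPoints(np.array(P),cv2.Rodrigues(I[:3,:3])[0],I[:3,3],K,c['dist_coeffs'])[0][:,0])
cv2.imwrite('pics/w8.png',im)
```

```text
[0.57109666 0.15315945 0.07885022] 0.06298656887442622 [-0.87623407 -0.31704625 -0.25993569]
[[326.08857289 276.98248273]
 [361.67692206 235.013293  ]
 [290.4668663  234.95315588]]
```

Request:
{"fn": "carry_out", "kwargs": {"claw": [0,0,0,0,0,0,0,0], "delta_pos": [[0,0,0],[0,0,20],[0,0,4],[0,0,0.6],[0,0,0.6],[0,0,0.6],[0,0,0],[0,0,0]], "turn": [0,0,0,0,0,0,0,0]}}

```text
clock: 28.15
ee_pos: [0.5718, 0.1533, 0.0542]
ee_rot: [0.981, 0.193, 0.0, 0.0]
wrist_force: [-0.3, 0.3, -0.8]
finger_gap: -0.004
grip_force: 0.0
```

Request:
{"fn": "carry_out", "kwargs": {"claw": [0,0,0,0,0,0,0,0], "delta_pos": [[0,0,0.5],[0,0,0.5],[0,0,0.5],[0,0,0.5],[0,0,0.5],[0,0,0],[0,0,0],[0,0,0]], "turn": [0,0,0,0,0,0,0,0]}}

```text
clock: 29.15
ee_pos: [0.5718, 0.1533, 0.0517]
ee_rot: [0.981, 0.193, 0.0, -0.0]
wrist_force: [-0.5, -0.7, 5.9]
finger_gap: -0.001
grip_force: 2.5
```

Near the peak at 5.9 N, the same as before. The last reading after the snap was about 1 mm below the height reached here, so I'll go about 2.2 mm further down.

Request:
{"fn": "carry_out", "kwargs": {"claw": [0,0,0,0,0,0,0,0], "delta_pos": [[0,0,0.5],[0,0,0.5],[0,0,0.5],[0,0,0.4],[0,0,0.4],[0,0,0],[0,0,0],[0,0,0]], "turn": [0,0,0,0,0,0,0,0]}}

```text
clock: 30.15
ee_pos: [0.5717, 0.1533, 0.0493]
ee_rot: [0.981, 0.193, -0.0, 0.0]
wrist_force: [1.1, 0.2, 2.5]
finger_gap: -0.004
grip_force: 1.7
```

Request:
{"fn": "carry_out", "kwargs": {"claw": [0,0,0,0,0,0,0,0], "delta_pos": [[0,0,0.3],[0,0,0.3],[0,0,0.2],[0,0,0],[0,0,0],[0,0,0],[0,0,0],[0,0,0]], "turn": [0,0,0,0,0,0,0,0]}}

```text
clock: 31.15
ee_pos: [0.5718, 0.1533, 0.0485]
ee_rot: [0.981, 0.193, 0.0, 0.0]
wrist_force: [0.4, -0.0, 2.5]
finger_gap: 0.003
grip_force: 1.3
```

Request:
{"fn": "carry_out", "kwargs": {"claw": [0,0,0,0,0,0,0,0], "delta_pos": [[0,0,-1],[0,0,-3],[0,0,-6],[0,0,-30],[0,0,-50],[0,0,-40],[0,0,0],[0,0,0]], "turn": [0,0,0,0,0,0,0,0]}}

```text
clock: 32.15
ee_pos: [0.5712, 0.1532, 0.178]
ee_rot: [0.981, 0.193, -0.0, -0.0]
wrist_force: [-0.1, 1.0, -0.7]
finger_gap: 0.001
grip_force: 0.0
```

Run:
```python
from h import *
s=r.observe(); im=r.read_camera('wrist'); Tw=wristT(s); sc=r.read_camera('scene')
print(s['ee_pos'],s['wrist_force'])
I=np.linalg.inv(Tw); c=r.camera_info('wrist'); K=np.array([[c['fx'],0,c['cx']],[0,c['fy'],c['cy']],[0,0,1]])
g=cv2.GaussianBlur(im.max(2),(3,3),0)
P=cv2.projectPoints(np.array([[.5715,.1535,.075]]),cv2.Rodrigues(I[:3,:3])[0],I[:3,3],K,c['dist_coeffs'])[0][0,0]
u,v=P.round().astype(int); print('expected key px',P)
n,l,st,ce=cv2.connectedComponentsWithStats((g<90).astype(np.uint8))
for i in range(1,n):
    if np.hypot(*(ce[i]-P))<25 and st[i,4]>50: print(st[i],ce[i],w('wrist',[ce[i]],.075,Tw))
print(r.observe()['clock'])
```

```text
[0.57122014 0.15320474 0.17802024] [-0.10809179  1.02381595 -0.66260208]
expected key px [325.41180855 231.13509845]
[313 216  25  27 536] [324.89738806 229.33955224] [[0.57275157 0.15447248 0.075     ]]
32.25
```

```bash
python3 -c "
from cell import r
print(r.job_done())"
```

```text
the job is handed in; nothing more can be done
None
```

I fitted the sound switch (at about x 0.445, y −0.115 m) in the bay and pressed its key through the snap once more (about 5.9 N falling to 2.5 N); one other switch felt soft, I left the third untested, and handed the job in at about 32 s with no verdict shown.

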